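Clamp the print block in the carving jig

TASK

Clamp the green print block in the carving jig: push the clamp strap sideways with a finger so that it swings over the block all the way into its catch, then push the red cam lever down all the way so that the foot presses on the block. Only touch and push: do not pick up, shift or knock the block or any of the other things.

Things in the scene. Friction and masses are not known exactly. Their poses are not given: they have to be found in the camera images.
- jig: plywood carving jig board 360 x 240 x 18 mm, fixed to the table. Origin at the centre of its underside, on the table; x along its length (away from the robot at yaw 0), y to its left, z up. At x = -120 mm stands the strap's pivot post, 36 mm across, its pin reaching 86 mm above the table. Two 10 mm high fences stand at the block's near and right sides.
- catch (a point): centre of the dark steel catch that takes the strap's end: a C open to the left (+y), axes as the jig. 32 mm long along x, from 32 mm right to 12 mm left of this point, its top 92 mm above the table; this point is 68 mm above the table.
- strap (a joint): swing of the aluminium clamp strap about the vertical pivot (rad). 0 = fully open, pointing 1.40 rad to the left of the jig's x axis; grows as the strap swings to the right (clockwise from above); 1.40 = its stop, over the block along the jig's x axis with its end in the catch. A stiff hinge: it stays where it is left, about 1 N at the push point moves it.
- strap_pivot (a point): point on the strap's pivot axis at the strap's underside, 60 mm above the table. Turns with the strap: x along the strap to its free end, y to its left (the trailing side while closing), z up. The strap is a straight bar 24 mm wide and 16 mm thick, from 60 to 76 mm above the table, its end 270 mm from the pivot. 17 mm below it is the block's top.
- strap_push (a point): a good point to push: on the strap's left (trailing) side face, at half its thickness, 195 mm from the pivot, clear of the catch and of the lever. Axes as strap_pivot.
- lever (a joint): cam lever's angle (rad). 0 = raised 65 degrees above the strap; grows as the lever is pushed down towards the pivot end; 1.05 = its stop, down, nearly level (5 degrees). Stays where it is left; about 6 N on the bar from above moves it at first, 3 N when nearly level, somewhat more at the end as the foot presses.
- cam_axis (a point): the cam lever's hinge, on the strap 130 mm from the pivot and 88 mm above the table; axes as strap_pivot. The lever turns about its y axis and leans from here back towards the strap's pivot. Two steel cheeks stand 22 mm above the strap here.
- lever_bar (a point): centre of the lever's red crossbar, 44 mm long and 18 mm thick, lying level across the strap's direction, 100 mm from cam_axis.
- foot: round rubber foot 28 mm across below the strap, under cam_axis; origin at the centre of its underside. It comes down as the lever is pushed: 5 mm above the block when the lever is at 0, touching it at about 0.85, pressing at 1.05.
- block: loose wooden print block with a green face, 150 x 100 x 25 mm, lying on the jig board (top 43 mm above the table). Origin at the centre of its underside, long side along the jig's x.
- ink_tin: small blue-labelled ink tin, 40 mm across, 32 mm high, on the jig board's near right corner; origin at the centre of its underside (loose, leave alone)
- sanding_block: cork sanding block 65 x 32 x 22 mm on the table at the jig's left, under the strap's sweep; origin at the centre of its underside (loose, leave alone)
- glue: white glue bottle 56 mm across, 150 mm high; origin at the centre of its underside (loose, leave alone)
- brush_mug: blue mug of brushes, 76 mm across, 95 mm high (brushes to 175 mm); origin at the centre of its underside (loose, leave alone)
- paint_jar: yellow paint jar, 64 mm across, 75 mm high; origin at the centre of its underside (loose, leave alone)
- gouge: wooden-handled gouge lying on the table at the left; origin at the centre of its underside (loose, leave alone)
- ink_roller: ink roller with red handle lying on the table at the left; origin at the centre of its underside (loose, leave alone)
Not all that is in view belongs to the job. Several things have the shape of the block; the one meant has the colours described above.

How it is judged:
By the outcome, as a careful person would: the job done as asked, in the order asked, and still so for the second after the job is handed in, with the robot touching nothing.
It also fails if it takes over 48 s, if anything falls off the work surface, if the arm or the gripper's body presses on something with over 40 N, if the wrist force passes 120 N, or if a joint passes its speed limit or range.

ROBOT

A 7-joint arm with a two-finger parallel gripper is mounted at the origin on the work surface. World frame = base frame: x ahead of the robot, y to its left, z up, the work surface at z = 0. Lengths are in m, angles in rad, forces in N, time in s.
With the tool pointing down it reaches from about 0.4 to 0.925 m from the base axis. Payload 4.1 kg.
Tool frame: the origin (TCP) lies midway between the tips of the shut fingers; the grasp point (between the pads) lies 19 mm behind it (hold_point_z is the distance from the TCP to the grasp point, in m); z points along the fingers, y is the line along which they close (so a half turn about z gives the same grasp; the last joint's range is limited). The gripper opens to 85 mm and grips with 20 to 120 N. Pads are 22 mm wide; open, the fingers measure 114 mm over their backs; the gripper's body (76 mm by 85 mm) begins 54 mm behind the grasp point. The pads swing forward as they close: fully open they stand 13 mm farther back than shut.
Start: joints at [-1.378, 0.398, 0.045, 1.537, -0.019, 1.207, -0.051], TCP at [0.187, 0.623, 0.231] pointing down, gripper open.
Joint ranges: [-2.82, 2.82], [-0.49, 2.23], [-1.37, 1.46], [0, 2.46], [-1.36, 4.5], [0.23, 2], [-2.94, 2.94]. Speed limits (rad/s): [2.57, 2.57, 3.14, 3.14, 3.14, 3.14, 3.14].

INTERFACE

Orientations are given as a unit quaternion [w, x, y, z].
In Python, from station import move_pose, move_l, goto_joints, open_gripper, clamp, sleep, ik, read_state, get_image, camera_model, IKError, close_job, boxes_of, spot_point, hold_point_z gives the robot as it stands. Calls block until the motion is done:
- move_pose(position, orientation): joint-space move of the TCP to a pose.
- move_l(position, orientation=None, vel=0.15, max_force=None): straight line of the TCP; orientation=None keeps the orientation; vel is the mean speed in m/s. With max_force (N) it stops when the force on the tool has changed by that much, and returns True; else False.
- goto_joints(angles): joint-space move.
- open_gripper() and clamp(squeeze=None): open the fingers fully, or close them until they stop; squeeze is the grip in N (None keeps the last).
- sleep(seconds).
- ik(position, orientation): joint angles nearest the present ones, or None.
- read_state(): the state.
- get_image(name): name is "side" or "top"; returns the picture (480x640x3 uint8, red, green, blue); there is no depth.
- camera_model(name): a dict with "fx", "fy", "cx", "cy" (pixels), "D" ([k1, k2, p1, p2, k3] as OpenCV has them; the pictures are not rectified), "world_from_camera" (4x4, takes a point from camera to world coordinates). Camera axes: x right, y down, z forward; pixel columns grow to the right and rows downward; lengths in m; the calibration is good to about 2 mm. A picture is of the moment at which its call begins. camera_model takes no time and is no camera call.
A pose or a line that the arm cannot do raises IKError and nothing moves.
- close_job(): hands the job in; it is judged then, once.
Trained networks look in the newest picture that a camera, given by its name, has taken for a name from the list of things; names that differ only in an ending like _2 or _b are one class to them, and where a whole thing is asked for, a point or a joint stands for the part that bears it (a point fixed in the world has none). Each returns a list of dicts, best first, with "confidence" (0 to 1); they miss things now and then, are a little off and sometimes report something else, mostly with a low value. They report only what shows in the picture. A call takes as long as a camera call. They do not tell look-alikes from the thing itself.
- boxes_of(camera, target): "extent" ([left, top, width, height] in pixels, round what is visible of it).
- spot_point(camera, target): "position" ([row, column] in pixels: a listed point, or the origin of a listed thing).
The state is a dict: "t": time; "joint_pos": joint angles; "qvel": joint speeds; "tau": joint torques, N m; "ee_pos": TCP position; "eef_rot": TCP orientation; "contact_force": force on the tool from outside, world axes, zero at the start; "wrist_torque": the same for the moment, N m; "grip_width": opening from 0.0 (shut) to 1.0 (fully open); "grasp_force": force on a finger pad.
Only numpy, scipy, OpenCV 4.12 (cv2) and the standard library are available. Lean on these libraries where they do the work, as an engineer would, in place of code of your own. Each camera call takes 0.05 s, during which the arm holds its last target. There are 200 camera calls.

## Working session

There is one attempt and no reset: what is moved stays moved. The work goes in short steps, each a Python script; the robot and the scene stay as the last script left them, time stands still between calls to the robot, and variables do not carry over. Pictures are saved under pics/ and viewed, at most 10 in all, crops included, and the job is handed in when it is done.

```bash
mkdir -p pics; ls; python3 - <<'E'
from station import *
import cv2
for c in("side","top"):
    im=get_image(c); cv2.imwrite(f"pics/{c}0.png",im[:,:,::-1])
    m=camera_model(c); print(c,m["fx"],m["fy"],m["D"],m["world_from_camera"])
    for t in("catch","strap_pivot","strap_push","cam_axis","lever_bar","foot","block","jig","sanding_block","ink_tin","glue","brush_mug","paint_jar"):
        print(t,[( [round(float(x)) for x in d["position"]],round(d["confidence"],2)) for d in spot_point(c,t)[:3]])
print(read_state()["t"],read_state()["eef_rot"],hold_point_z)
E
```

```text
pics
side 486.8704315127819 486.8704315127819 [-0.06081159  0.          0.          0.          0.        ] [[ 0.86843132 -0.3709329   0.32899215  0.08023493]
 [-0.49572668 -0.66172264  0.56247508 -0.73735531]
 [ 0.00906104 -0.65156116 -0.75854199  1.0877418 ]
 [ 0.          0.          0.          1.        ]]
catch [([251, 410], 0.96)]
strap_pivot [([277, 312], 0.91)]
strap_push [([220, 307], 0.81), ([163, 280], 0.38)]
cam_axis [([235, 310], 0.69)]
lever_bar [([382, 390], 0.6), ([223, 309], 0.51)]
foot []
block [([272, 355], 0.75), ([388, 266], 0.69)]
jig []
sanding_block [([227, 345], 0.84)]
ink_tin [([315, 313], 0.71)]
glue [([363, 432], 0.7)]
brush_mug [([417, 365], 0.69), ([249, 407], 0.59)]
paint_jar [([382, 388], 0.89)]
top 441.1687404529908 441.1687404529908 [-0.09446192  0.          0.          0.          0.        ] [[-8.37477826e-03 -9.83055778e-01  1.83115263e-01  3.04911906e-01]
 [-9.99913633e-01  1.00875758e-02  8.42417359e-03 -3.33554204e-05]
 [-1.01286216e-02 -1.83028898e-01 -9.83055356e-01  1.07848871e+00]
 [ 0.00000000e+00  0.00000000e+00  0.00000000e+00  1.00000000e+00]]
catch [([283, 161], 0.67), ([155, 384], 0.65)]
strap_pivot [([258, 366], 0.67)]
strap_push [([225, 292], 0.6), ([206, 169], 0.19)]
cam_axis [([231, 320], 0.73)]
lever_bar [([235, 337], 0.82)]
foot []
block [([214, 370], 0.94), ([299, 252], 0.85)]
jig []
sanding_block [([189, 304], 0.74)]
ink_tin [([281, 402], 0.63)]
glue [([203, 494], 0.76)]
brush_mug [([290, 512], 0.78)]
paint_jar [([254, 496], 0.82)]
1.4 [1.08810954e-05 1.45315444e-01 9.89385375e-01 3.58703236e-05] 0.0187
```

View pics/side0.png

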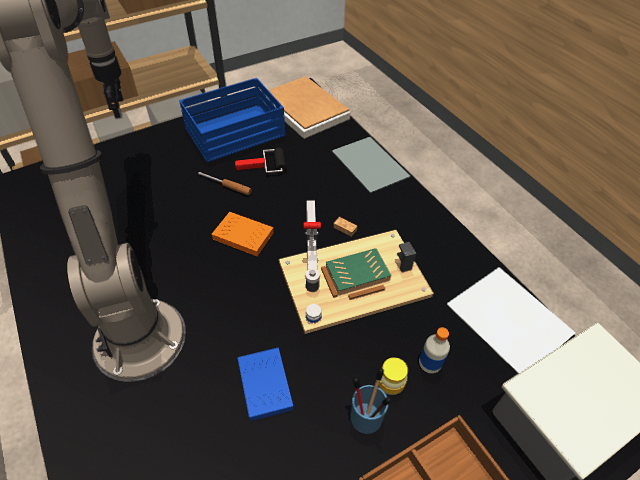

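View pics/top0.png

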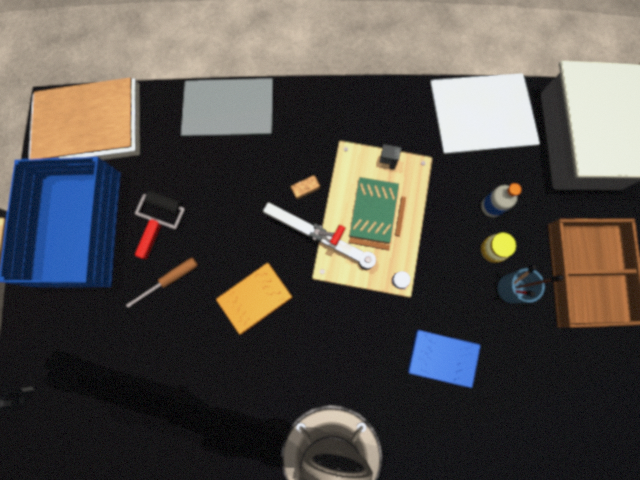

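The pictures show a green block on the jig at top (214,375) / side (270,357). The look-alikes are the orange block at top (298,255) and the blue one at top (358,445). The strap is open from its post at top (260,368) to its end at (208,267), with the red bar at (235,337). The catch is at top (155,390), and the sanding block at (187,305). I choose the green block; next I'll measure and take one close crop.

```bash
cat > h.py <<'E'
from station import *
import numpy as np, cv2
def ray(c,rc):
    m=camera_model(c);K=np.array([[m["fx"],0,m["cx"]],[0,m["fy"],m["cy"]],[0,0,1]])
    p=cv2.undistortPoints(np.array([[[rc[1],rc[0]]]],float),K,np.array(m["D"]))[0,0]
    T=np.array(m["world_from_camera"]);return T[:3,3],T[:3,:3]@np.array([p[0],p[1],1])
def onz(c,rc,z):
    o,d=ray(c,rc);return o+d*(z-o[2])/d[2]
def proj(c,P):
    m=camera_model(c);K=np.array([[m["fx"],0,m["cx"]],[0,m["fy"],m["cy"]],[0,0,1]])
    T=np.linalg.inv(np.array(m["world_from_camera"]))
    return cv2.projectPoints(np.atleast_2d(np.array(P,float)),cv2.Rodrigues(T[:3,:3])[0],T[:3,3],K,np.array(m["D"]))[0][:,0]
def tri(a,b):
    (o1,d1),(o2,d2)=ray("side",a),ray("top",b)
    s=np.linalg.lstsq(np.c_[d1,-d2],o2-o1,rcond=None)[0]
    p,q=o1+d1*s[0],o2+d2*s[1];return (p+q)/2,np.linalg.norm(p-q)
E
python3 - <<'E'
from h import *
np.set_printoptions(precision=4,suppress=True)
Z=dict(catch=.068,strap_pivot=.06,strap_push=.068,cam_axis=.088,lever_bar=.18,block=.018,sanding_block=0,ink_tin=.018)
imt=get_image("top");ims=get_image("side")
for t,z in Z.items():
    s=spot_point("side",t);u=spot_point("top",t)
    for a in s[:2]:
        for b in u[:2]:
            p,e=tri(a["position"],b["position"])
            if e<.02: print(t,p,round(e,4),"side@z",onz("side",a["position"],z)[:2],"top@z",onz("top",b["position"],z)[:2])
# jig corners by colour in top view
m=cv2.inRange(cv2.cvtColor(imt,cv2.COLOR_RGB2HSV),(12,50,120),(32,190,255));m[:, :300]=0;m[:,445:]=0;m[:130]=0;m[310:]=0
c=max(cv2.findContours(m,0,2)[0],key=cv2.contourArea);h=cv2.convexHull(c)
r=cv2.boxPoints(cv2.minAreaRect(h));w=np.array([onz("top",(y,x),.018) for x,y in r]);print(r,w[:,:2],np.linalg.norm(np.diff(w,axis=0),axis=1),w.mean(0))
a=cv2.resize(ims[180:340,260:450],None,fx=3.1,fy=3.1,interpolation=2)
cv2.imwrite("pics/crop1.png",a[:,:,::-1])
E
```

```text
catch [ 0.7113 -0.1379  0.0695] 0.0169 side@z [ 0.7217 -0.1375] top@z [ 0.7032 -0.1352]
strap_pivot [ 0.4561 -0.0822  0.0629] 0.0055 side@z [ 0.4543 -0.0799] top@z [ 0.4592 -0.0833]
strap_push [0.5284 0.0876 0.076 ] 0.0033 side@z [0.5336 0.0939] top@z [0.5285 0.0888]
cam_axis [0.5121 0.0288 0.0778] 0.0023 side@z [0.5089 0.0209] top@z [0.5089 0.0288]
lever_bar [ 0.49   -0.0185  0.1782] 0.0024 side@z [ 0.4879 -0.0198] top@z [ 0.4908 -0.0188]
block [0.3674 0.1862 0.0111] 0.0017 side@z [0.3647 0.1805] top@z [0.3678 0.1848]
block [ 0.4725  0.4995 -1.7843] 0.0046 side@z [ 0.2255 -0.2764] top@z [0.3678 0.1848]
sanding_block [ 0.6488  0.0591 -0.0027] 0.0095 side@z [0.6524 0.0566] top@z [0.6432 0.0602]
ink_tin [ 0.4042 -0.1784  0.0214] 0.0134 side@z [ 0.4119 -0.1782] top@z [ 0.3981 -0.1768]
ink_tin [ 0.3636 -0.101   0.4866] 0.014 side@z [0.597  0.3931] top@z [ 0.3981 -0.1768]
ink_tin [ 0.3972 -0.0522  0.439 ] 0.007 side@z [0.597  0.3931] top@z [ 0.4636 -0.0881]
[[311.3434 278.5019]
 [337.4944 139.0302]
 [436.634  157.6189]
 [410.483  297.0906]] [[ 0.4147  0.0446]
 [ 0.7729 -0.0234]
 [ 0.7203 -0.2761]
 [ 0.3674 -0.1929]] [0.3646 0.2581 0.3625] [ 0.5688 -0.1119  0.018 ]
```

View pics/crop1.png

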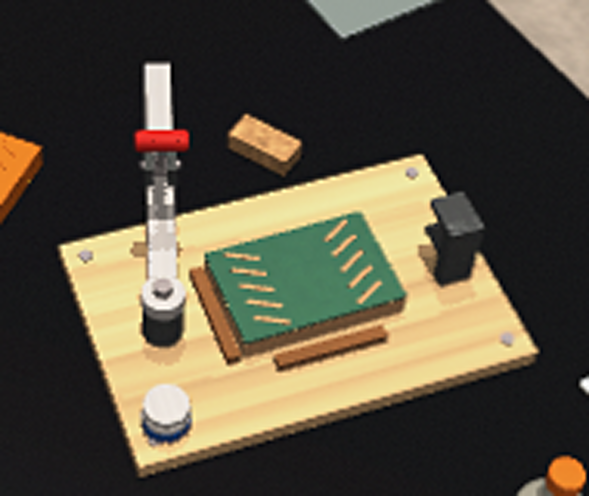

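The crop shows the green block seated against both fences. The strap is open, with the red bar at crop (162,140), and the post pin is at (163,288). The catch is at (455,240) and opens left. Next I'll fit the jig pose and strap angle to all the features.

```bash
cat > fit.py <<'E'
from h import *
from scipy.optimize import least_squares
def R(a): return np.array([[np.cos(a),-np.sin(a)],[np.sin(a),np.cos(a)]])
def jp(q,x,y,z): return np.r_[q[:2]+R(q[2])@[x,y],z]
def sp(q,x,y,z): return np.r_[q[:2]+R(q[2])@[-.12,0]+R(q[3])@[x,y],z]
OBS=[]
for c,pts in dict(side=[(279.4,259),(397.1,230),(433.2,293.5),(305.8,330)],top=[(313,279),(341,141),(432,157),(411,297)]).items():
    for p,(x,y) in zip(pts,[(-.18,.12),(.18,.12),(.18,-.12),(-.18,-.12)]): OBS.append((c,p,lambda q,x=x,y=y:jp(q,x,y,.018)))
OBS+=[("side",(306.8,200.6),lambda q:sp(q,.27,.012,.076)),("side",(314.8,200.6),lambda q:sp(q,.27,-.012,.076)),
("top",(264,211),lambda q:sp(q,.27,.012,.076)),("top",(269,203),lambda q:sp(q,.27,-.012,.076)),
("side",(312.6,272.9),lambda q:sp(q,0,0,.086)),("top",(368,261),lambda q:sp(q,0,0,.086))]
def res(q): return np.concatenate([proj(c,f(q))[0]-p for c,p,f in OBS])
s=least_squares(res,[.57,-.11,-.2,1.2],loss="soft_l1",f_scale=1.5);q=s.x
E
python3 - <<'E'
from fit import *
np.set_printoptions(precision=3,suppress=True)
print(q,"strap joint",1.4-(q[3]-q[2]));print(res(q).reshape(-1,2).round(1).tolist())
for n,p in dict(pivot=sp(q,0,0,.06),push=sp(q,.195,.012,.068),cam=sp(q,.13,0,.088),bar=sp(q,.13-.1*np.cos(1.134),0,.088+.1*np.sin(1.134)),block0=jp(q,0,0,.018)).items(): print(n,p,proj("side",p)[0][::-1],proj("top",p)[0][::-1])
E
```

```text
[ 0.569 -0.113 -0.198  1.074] strap joint 0.1280945445241981
[[-1.2, 0.3], [-1.2, -0.3], [0.2, 0.4], [-1.7, 1.3], [0.2, -0.9], [-0.6, -0.4], [0.8, 0.2], [0.5, -0.3], [-0.4, -0.2], [-0.3, -0.2], [-0.2, -0.1], [-0.2, -0.8], [-0.5, -0.7], [1.0, -2.0]]
pivot [ 0.451 -0.089  0.06 ] [278.212 312.033] [260.619 368.04 ]
push [0.533 0.088 0.068] [221.047 306.634] [226.142 291.986]
cam [0.513 0.025 0.088] [233.534 311.24 ] [232.626 318.553]
bar [ 0.493 -0.012  0.179] [222.511 311.609] [232.992 335.315]
block0 [ 0.569 -0.113  0.018] [276.232 353.905] [215.835 374.899]
```

The fit is consistent: residuals are about 1 px and the network points agree. The strap is at about 0.13 rad. Next I'll check IK for the sweep and then execute it.

```bash
cat >> fit.py <<'E'
from scipy.spatial.transform import Rotation as Ro
def down(a,flip):  # tool y along heading a+90deg (strap's left), z down
    y=np.r_[R(a)@[0,1],0]*(-1 if flip else 1);z=np.r_[0,0,-1.]
    o=Ro.from_matrix(np.c_[np.cross(y,z),y,z]).as_quat();return o[[3,0,1,2]]
def pt(a,off,z=.056,r=.195): return np.r_[q[:2]+R(q[2])@[-.12,0]+R(a)@[r,off],z]
E
python3 - <<'E'
from fit import *
np.set_printoptions(precision=2,suppress=True)
for f in (0,1):
    for a in (q[3],.5,q[2]): print(f,a.round(2),pt(a,.03),ik(pt(a,.03),down(a,f)))
    b=jp(q,-.12+.088,0,.188);e=jp(q,-.12+.03,0,.1);print(ik(b,down(q[2],f)),ik(e,down(q[2],f)))
E
```

```text
0 1.07 [0.52 0.1  0.06] [-0.43  0.39  0.2   2.   -0.11  0.75  2.48]Traceback (most recent call last):
  File "<stdin>", line 4, in <module>
AttributeError: 'float' object has no attribute 'round'
```

```bash
python3 - <<'E'
from fit import *
np.set_printoptions(precision=2,suppress=True)
for f in (0,1):
    for a in (q[3],.5,q[2]): print(f,a,pt(a,.03),ik(pt(a,.03),down(a,f)))
    b=jp(q,-.12+.088,0,.188);e=jp(q,-.12+.03,0,.1);print(ik(b,down(q[2],f)),ik(e,down(q[2],f)))
E
```

```text
0 1.074012295371325 [0.52 0.1  0.06] [-0.43  0.39  0.2   2.   -0.11  0.75  2.48]
0 0.5 [0.61 0.03 0.06] [-0.41  0.54  0.38  1.81 -0.26  0.84  2.17]
0 -0.1978931601044769 [ 0.65 -0.1   0.06] [-0.38  0.69  0.67  1.69 -0.51  0.94  1.86]
[-0.61  0.38  0.92  1.85 -0.34  1.08  1.81] [-0.59  0.38  0.85  2.07 -0.38  0.86  1.85]
1 1.074012295371325 [0.52 0.1  0.06] [-0.76  0.46  0.61  2.01 -0.37  0.78 -0.42]
1 0.5 [0.61 0.03 0.06] [-0.65  0.63  0.72  1.82 -0.52  0.9  -0.75]
1 -0.1978931601044769 [ 0.65 -0.1   0.06] [-0.45  0.73  0.8   1.7  -0.62  0.98 -1.2 ]
[-0.66  0.41  1.    1.85 -0.39  1.09 -1.28] [-0.69  0.43  0.98  2.07 -0.47  0.88 -1.2 ]
```

```bash
python3 - <<'E'
from fit import *
np.set_printoptions(precision=3,suppress=True)
clamp(20)
a=q[3]; o=down(a,1)
move_pose(pt(a,.055,.2),o)
move_l(pt(a,.055),o,vel=.2)
S=lambda n:(print(n,read_state()["t"],read_state()["ee_pos"],read_state()["contact_force"]))
S("down")
hit=move_l(pt(a,.0265),o,vel=.08,max_force=8);S(hit)
for b in np.linspace(a,q[2]+.1,9)[1:]:
    hit=move_l(pt(b,.0265),down(b,1),vel=.1,max_force=12)
    if hit: S("HIT %.2f"%b);break
S("swept")
for c in("side","top"):
    im=get_image(c); cv2.imwrite(f"pics/{c}1.png",cv2.resize(im[140:340,250:470],None,fx=2.7,fy=2.7,interpolation=2)[:,:,::-1])
E
```

```text
down 6.0833 [0.496 0.108 0.057] [ 1.111  0.293 -0.353]
False 6.5917 [0.521 0.094 0.056] [-0.222  0.497 -0.469]
swept 10.125 [ 0.647 -0.082  0.056] [-0.31  -0.246 -0.491]
```

View pics/side1.png

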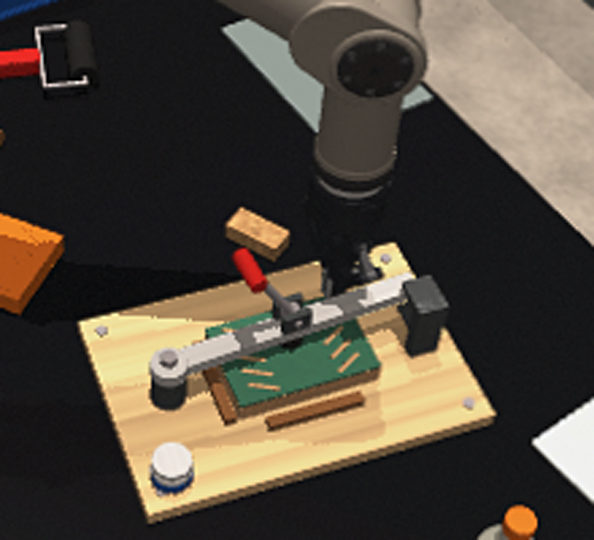

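The strap (crop 165,360 to 405,285) has followed the finger to the mouth of the catch at (425,315), and the block is undisturbed. Next I'll push on to the stop under force watch.

```bash
python3 - <<'E'
from fit import *
np.set_printoptions(precision=3,suppress=True)
S=lambda n:(print(n,read_state()["t"],read_state()["ee_pos"],read_state()["contact_force"]))
for b in (q[2]+.04,q[2]-.02,q[2]-.08):
    hit=move_l(pt(b,.0265),down(max(b,q[2]),1),vel=.05,max_force=15);S((hit,b-q[2]))
    if hit: break
sleep(.3);S("hold")
e=(R(q[2]).T@(np.array(read_state()["ee_pos"])[:2]-pt(q[2],0)[:2]));print("tcp rel. push pt in jig axes",e)
a=q[2];p=np.array(read_state()["ee_pos"])
move_l(p+np.r_[R(a)@[0,.05],0],vel=.15); move_l(p+np.r_[R(a)@[0,.05],.2],vel=.3);S("up")
for c in("side","top"):
    im=get_image(c); cv2.imwrite(f"pics/{c}2.png",cv2.resize(im[140:340,250:470],None,fx=2.7,fy=2.7,interpolation=2)[:,:,::-1])
    for t in("cam_axis","lever_bar","strap_push","catch"): print(c,t,[(np.round(d["position"]),round(d["confidence"],2)) for d in spot_point(c,t)[:2]])
for n,P in dict(end=sp([*q[:3],a],.27,0,.076),cam=sp([*q[:3],a],.13,0,.088),bar=sp([*q[:3],a],.13-.0423,0,.1786)).items(): print(n,P,proj("side",P)[0][::-1],proj("top",P)[0][::-1])
E
```

```text
(False, np.float64(0.04000000000000001)) 10.6083 [ 0.647 -0.095  0.056] [-0.34  -0.267  1.082]
(False, np.float64(-0.01999999999999999)) 10.9917 [ 0.648 -0.1    0.056] [-0.566  7.806  3.806]
(True, np.float64(-0.07999999999999999)) 11.2167 [ 0.648 -0.1    0.056] [0.109 2.417 1.377]
hold 11.5167 [ 0.647 -0.1    0.055] [ 0.365 -0.127 -0.226]
tcp rel. push pt in jig axes [-0.001  0.028]
up 12.8167 [ 0.656 -0.051  0.253] [-1.001  0.554 -1.081]
side cam_axis [(array([257., 358.]), 0.56), (array([185., 223.]), 0.55)]
side lever_bar [(array([242., 342.]), 0.74)]
side strap_push [(array([252., 379.]), 0.79)]
side catch [(array([252., 406.]), 0.59)]
top cam_axis [(array([204., 376.]), 0.95), (array([154., 383.]), 0.53)]
top lever_bar [(array([217., 378.]), 0.76), (array([258., 365.]), 0.24)]
top strap_push [(array([181., 376.]), 0.96), (array([290., 512.]), 0.71)]
top catch [(array([155., 382.]), 0.83)]
end [ 0.716 -0.143  0.076] [249.541 407.147] [150.835 387.531]
cam [ 0.578 -0.115  0.088] [259.415 359.328] [204.426 378.597]
bar [ 0.537 -0.107  0.179] [240.76  346.183] [211.979 379.893]
```

View pics/side2.png

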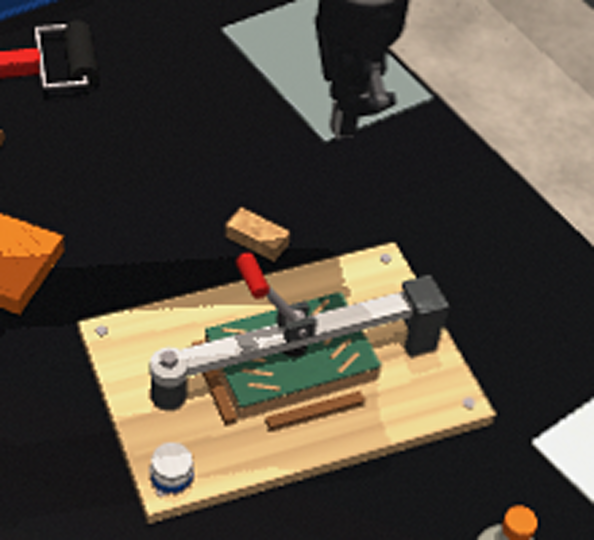

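View pics/top2.png

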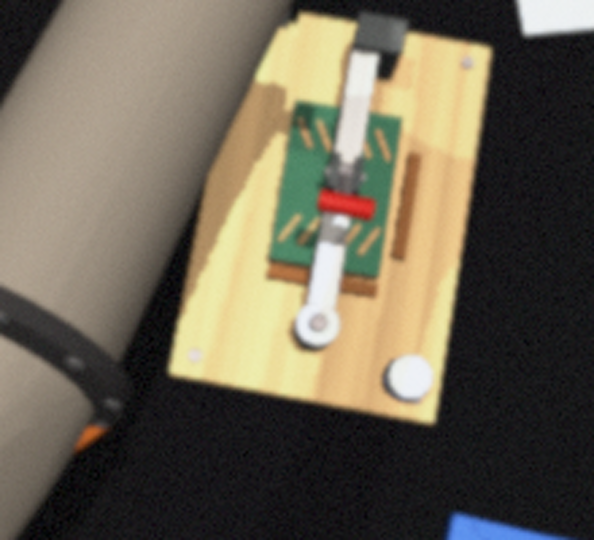

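The strap now runs straight from the post (top crop 318,323) into the catch (375,45). It stopped firmly at the same spot twice, and its axis is within about 1 mm of the closed model. The red bar is at top crop (347,205) and side crop (252,274). Next I'll measure the bar from its red blob and push along its arc.

```bash
cat >> fit.py <<'E'
def bar():
    c={}
    for n in("side","top"):
        im=get_image(n);h=cv2.cvtColor(im,cv2.COLOR_RGB2HSV);m=cv2.inRange(h,(0,170,70),(6,255,255))|cv2.inRange(h,(174,170,70),(180,255,255))
        w=np.zeros_like(m);w[185:300,310:400]=255;y,x=np.nonzero(m&w);c[n]=(y.mean(),x.mean()) if len(x) else None
    if None in c.values(): return c
    p,e=tri(c["side"],c["top"]);j=R(q[2]).T@(p[:2]-pt(q[2],0,r=0)[:2])
    th=np.arctan2(p[2]-.088,.13-j[0]);return p,e,"along,side",j,"len",np.hypot(p[2]-.088,.13-j[0]),"lever",np.radians(65)-th
E
python3 - <<'E'
from fit import *
np.set_printoptions(precision=4,suppress=True)
print(bar())
for al in (65,35,5):
    t=np.radians(al);print(al,ik(pt(q[2],0,.088+.1*np.sin(t)+.009,r=.13-.1*np.cos(t)),down(q[2],1)))
E
```

```text
(array([ 0.5308, -0.1026,  0.1762]), np.float64(0.0004572912038254947), 'along,side', array([0.081 , 0.0029]), 'len', np.float64(0.10092887336228716), 'lever', np.float64(0.0707547312172585))
65 [-0.6946  0.4353  1.0561  1.8548 -0.4244  1.1002 -1.2481]
35 [-0.748   0.4013  1.0729  1.9792 -0.4188  1.0042 -1.2447]
5 [-0.713   0.4389  1.022   2.063  -0.482   0.8981 -1.1899]
```

```bash
python3 - <<'E'
from fit import *
np.set_printoptions(precision=3,suppress=True)
S=lambda *n:(print(*n,read_state()["t"],read_state()["ee_pos"],read_state()["contact_force"]))
o=down(q[2],1)
def P(al,dz):
    t=np.radians(al);return pt(q[2],.002,.088+.1*np.sin(t)+.009+dz,r=.133-.1*np.cos(t))
move_l(P(61,.05),o,vel=.15);S("above")
print(move_l(P(61,.004),o,vel=.1,max_force=10));S("near")
for al in np.linspace(58,8,9):
    h=move_l(P(al,-.002),o,vel=.06,max_force=30);S(round(al),h)
    if h: break
else:
    print(move_l(P(5,-.012),o,vel=.04,max_force=30));S("end")
im=get_image("side"); cv2.imwrite("pics/side3.png",cv2.resize(im[140:340,250:470],None,fx=2.7,fy=2.7,interpolation=2)[:,:,::-1])
E
```

```text
above 14.4667 [ 0.535 -0.103  0.235] [ 0.099 -0.118  0.181]
False
near 15.075 [ 0.534 -0.104  0.189] [-0.504  0.013  0.126]
58 False 15.3917 [ 0.528 -0.103  0.18 ] [-4.265  0.424  6.829]
52 False 15.725 [ 0.52  -0.102  0.174] [-2.059  1.667  4.272]
46 False 16.0583 [ 0.513 -0.1    0.166] [ 0.258 -0.381 -0.044]
39 False 16.3917 [ 0.506 -0.098  0.158] [ 0.067 -0.201  0.147]
33 False 16.725 [ 0.499 -0.097  0.149] [-0.481  0.121  0.95 ]
27 False 17.0583 [ 0.494 -0.096  0.14 ] [-0.29   0.024 -0.048]
20 False 17.3917 [ 0.489 -0.095  0.13 ] [ 0.298 -0.274 -0.578]
14 False 17.725 [ 0.486 -0.095  0.119] [ 0.037 -0.686 -0.073]
8 False 18.0583 [ 0.485 -0.094  0.109] [ 0.451  0.23  -0.349]
True
end 18.3417 [ 0.484 -0.094  0.105] [-5.161  2.394 15.489]
```

View pics/side3.png

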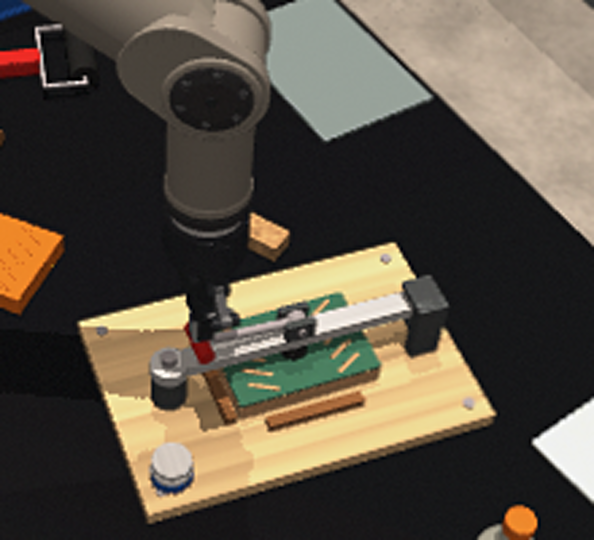

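The lever is down: the red bar is at crop (203,348), beside the fingertip over the strap. The TCP is at z = 0.105, and 0.1057 is expected at the stop. I'll press once more to confirm, then retreat and measure.

```bash
python3 - <<'E'
from fit import *
np.set_printoptions(precision=4,suppress=True)
S=lambda *n:(print(*n,read_state()["t"],read_state()["ee_pos"],read_state()["contact_force"]))
S("now");p=np.array(read_state()["ee_pos"]);o=down(q[2],1)
print(move_l(p-[0,0,.01],o,vel=.03,max_force=30));S("press")
p=np.array(read_state()["ee_pos"])
move_l(p+[0,0,.13],o,vel=.2);move_l(p+np.r_[R(q[2])@[0,.2],.15],o,vel=.3);S("away")
print(bar())
for c in("side","top"):
    im=get_image(c); cv2.imwrite(f"pics/{c}4.png",cv2.resize(im[140:340,250:470],None,fx=2.7,fy=2.7,interpolation=2)[:,:,::-1])
E
```

```text
now 18.3917 [ 0.484  -0.0942  0.1046] [-3.4725  2.4033 17.6683]
True
press 18.6083 [ 0.484  -0.0942  0.1046] [-5.4242  1.8996 17.2863]
away 20.2333 [0.5226 0.099  0.2539] [ 0.254  -0.1162 -0.8091]
(array([ 0.4826, -0.0933,  0.1038]), np.float64(0.0006192155769541241), 'along,side', array([0.0319, 0.0025]), 'len', np.float64(0.09939608553859368), 'lever', np.float64(0.9749064386397954))
```

View pics/side4.png

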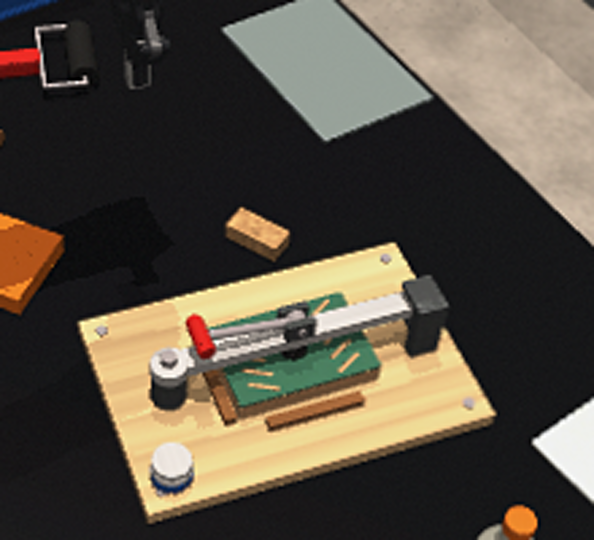

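View pics/top4.png

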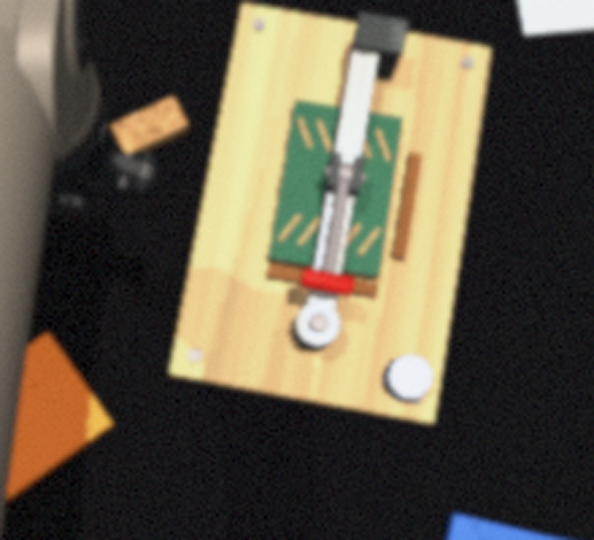

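The final pictures show the red bar down at side crop (201,337) and top crop (328,281). The strap's end is in the catch at top crop (375,45). The block, tin and sanding block have not moved. The second press found a hard stop at the expected height (tip 0.1046 m, lever about 1.05), so I'm handing in.

```bash
python3 -c "
from station import *
print(close_job())"
```

```text
the job is handed in; nothing more can be done
None
```

I handed the job in at about 20 s on the robot's clock: the strap was swung to its stop in the catch, then the cam lever was pushed down to its stop to clamp the green block, and the final pictures showed nothing else moved.

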